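# Fold and secure the flap, then shut the potter's tool case

### The job

Close up the pale wooden tool case by pushing with the fingertips only: fold the upright inner flap down flat over the left compartment, turn the small brass button on the divider fully across over the flap's edge so that it keeps the flap down, and only then swing the open lid over and press it fully shut. Do not pinch, grip or lift anything, keep the case where it stands, and leave the things in it and around it undisturbed.

Things in the scene. Friction and masses are not known exactly. Their poses are not given: they have to be found in the camera images.
- case: Pale wooden tool case, brass corners, nearer than the brown box at the back. Loose, 2.6 kg. 190 mm deep along x (front with carrying handle at -95, lid hinge at +95), 300 wide along y (flap at +y), rim 85 high, walls 9. Origin: centre of underside, z up. A divider (y -16 to +6) parts the left half, under the flap, from the right, where two jars and two stamps stand below 75 mm.
- flap (a joint): Inner flap, 8 mm board, 166 mm along the case's x (centred), 132 wide; hinge line at y +134, z 74 mm of the case. 0 = flat over the left half, edge on the divider, upper face 79 mm over the table; 1.57 = upright, edge 205 mm up. Folds toward the case's -y. Starts 1.3 to 1.6. Stiff hinge (0.16 N m friction) stays where left; stops at 0 and 1.62.
- lid (a joint): Lid, framed cover 190 x 300 mm, 28 thick; hinge line at x +95, z 85 mm of the case (rear rim). 0 = shut, top face 113 mm over the table; starts 1.58 to 1.76 = upright or leaning back, top edge about 275 mm up. Swings shut toward the case's -x. Stiff hinge (0.48 N m friction) stays where left; stops at 0 and 1.80. The upright flap blocks it at about 1.3.
- button (a joint): Brass turn-button on the divider: an arm 12 mm wide, 40 long, on an upright pivot at x -5, y -8 mm of the case; its underside 82 mm, its top 96 mm over the table. 0 = the arm points to the case's front along the divider, clear of the flap; starts -0.5 to 0 (leaning over the right half). 1.57 = turned a quarter to the case's +y, lying across the folded flap's edge. Light friction (0.03 N m); stops at -0.6 and 1.57.
- button_tip (a point): Top of the free end of the turn-button's arm, 40 mm from its pivot.
- button_left: Left half of the thickness of the turn-button's arm (6 of 12 mm), its leading side as it turns over the flap. Origin on the pivot, 71 mm over the table; the arm runs along its -x, 11 to 25 mm above the origin.
- button_right: Right half of the thickness of the turn-button's arm (6 of 12 mm), the side to push on. Same origin and axes as button_left.
- flap_edge (a point): Middle of the flap's free edge, on the plain plywood face (outside when upright, upper when folded down). 132 mm from the hinge line.
- lid_edge (a point): Middle of the lid's front edge on its outer (top) face. 190 mm from the hinge line along the lid and 28 mm outward from it.
- flap_board: The plain plywood side of the flap, 5 mm thick: the left-hand, outer face when it stands upright, the upper face when it is folded down. Origin on the hinge line; its free edge lies toward its -y, its outer normal is its +z.
- flap_lining: The felt-covered other side of the flap, 3 mm thick, with a wooden rib, a rubber rib and a needle tool strapped flat to it (up to 17 mm thick with them). Same origin and axes as flap_board.
- lid_top: The lid's outer side: the 7 mm top panel and the outer part of the frame. Origin on the hinge line at the middle of its length; the front edge lies toward its -x, the outer (top) normal is its +z; the outer face lies at z = +28 mm.
- lid_lining: The lid's inner side: its felt lining and the rim that meets the case. Same origin and axes as lid_top.
- jar_green: Round glaze jar with a green cap, 49 mm wide, 64 mm tall, standing in the right compartment. Origin: centre of its underside. Leave alone.
- jar_black: Round glaze jar with a black cap, 49 mm wide, 64 mm tall, standing in the right compartment. Origin: centre of its underside. Leave alone.
- case_stamp_a: Turned wooden stamp, 26 mm wide, 60 mm tall, standing in the right compartment. Origin: centre of its underside. Leave alone.
- case_stamp_b: Turned wooden stamp, 26 mm wide, 60 mm tall, standing in the right compartment. Origin: centre of its underside. Leave alone.
- clay_ball: Ball of clay, 62 mm, on the table behind the case. Origin: centre of its underside. Leave alone.
- slip_trailer: Rubber slip bulb with an upright nozzle, 54 mm wide, 100 mm tall, on the table behind the case. Origin: centre of its underside. Leave alone.
- bisque_dish: Small pink bisque dish, 72 mm wide, 24 mm tall, on the table behind the case. Origin: centre of its underside. Leave alone.
- brush: Wide flat brush, 178x45x11 mm, lying to the right of the case. Origin: centre of its underside. Leave alone.
- tile_a: Glazed test tile, 55x38x7 mm, lying to the right of the case, nearer the robot. Origin: centre of its underside. Leave alone.
- tile_b: Glazed test tile, 55x38x7 mm, lying to the right of the case, farther from the robot. Origin: centre of its underside. Leave alone.

How it is judged:
On the way, in this order (a step that is already met when the one before it is completed fails the run):
1. the flap lies folded down while the lid still stands open (value of joint flap below 0.06 rad and value of joint lid above 1.2 rad), for 0.2 s.
2. the button is turned across the folded flap while the lid still stands open (all of step 1 and value of joint button above 1.35 rad), for 0.2 s.
3. the lid is shut over the secured flap (value of joint flap below 0.06 rad and value of joint button above 1.35 rad and value of joint lid below 0.035 rad), for 0.2 s.
At the end, for the whole second after the job is handed in: The flap lies flat (joint under 0.06 rad, 8 mm at its edge), the button lies across it (joint over 1.35 rad), the lid is shut (joint under 0.035 rad, under 7 mm at its front edge), the case stands level, at rest and within 25 mm of where it was, the jars and stamps in it still upright (all of step 3 and linear speed of case below 0.02 m/s and distance of case from where it was at the start of the episode below 0.025 m and angle between case's own z axis and vertical below 0.05 rad and angle between each of jar_green, jar_black, case_stamp_a, case_stamp_b's own z axis and vertical below 0.3 rad); the robot touches nothing.
It fails at once if the flap, the button or the lid was pinched between the fingers ((contact force between the fingers and flap_board above 4 N and contact force between the fingers and flap_lining above 4 N) or (contact force between the fingers and button_left above 4 N and contact force between the fingers and button_right above 4 N) or (contact force between the fingers and lid_top above 4 N and contact force between the fingers and lid_lining above 4 N)).
It fails at once if the case was shoved away, lifted or tipped (distance of case from where it was at the start of the episode above 0.025 m or height (world z) of case above 0.015 m or angle between case's own z axis and vertical above 0.12 rad).
It fails at once if something in the case was lifted or knocked over (height (world z) of any of jar_green, jar_black, case_stamp_a, case_stamp_b above 0.03 m or angle between any of jar_green, jar_black, case_stamp_a, case_stamp_b's own z axis and vertical above 0.5 rad).
It fails at once if something around the case was moved or lifted (distance of any of clay_ball, slip_trailer, bisque_dish, brush, tile_a, tile_b from where it was at the start of the episode above 0.025 m).
It also fails if it takes over 61 s, if anything falls off the work surface, if the arm or the gripper's body presses on something with over 40 N, if the wrist force passes 120 N, or if a joint passes its speed limit or range.

### The arm

A 6-joint arm with a two-finger parallel gripper is mounted at the origin on a cart in front of the work surface, level with it; the furniture and walls round the work are solid. World frame = base frame: x ahead of the robot, y to its left, z up, the work surface at z = 0. Lengths are in m, angles in rad, forces in N, time in s.
With the tool pointing down it reaches from about 0.375 to 0.9 m from the base axis. Payload 3.1 kg.
Tool frame: the origin (TCP) lies midway between the tips of the shut fingers; the grasp point (between the pads) lies 19 mm behind it (r.grip_point_offset is the distance from the TCP to the grasp point, in m); x points along the fingers, z is the direction in which the jaws open and shut, and the axes are right-handed (so a half turn about x gives the same grasp; the last joint's range is limited). The gripper opens to 87 mm and grips with 3 to 60 N. Pads are 19 mm wide; open, the fingers measure 117 mm over their backs; the gripper's body (75 mm by 190 mm) begins 51 mm behind the grasp point.
Start: joints at [-1.464, 0.527, 1.433, -0, 1.181, -0.178], TCP at [0.176, -0.6, 0.194] pointing down, gripper open.
Joint ranges: [-3.08, 3.08], [-0.75, 2.2], [0.22, 2.44], [-1.43, 4.57], [0, 2.65], [-2.85, 2.85]. Speed limits (rad/s): [2.79, 2.79, 3.14, 3.14, 3.14, 3.14].

### API

Orientations are given as a unit quaternion [x, y, z, w].
In Python, from cell import r, read_camera, trace, tip_of gives the robot as it stands.
- The arm moves only by the tool jog_arm, never from a script. Its argument "moves" is a list that holds one entry, the list of rows, each a list of 7 numbers: the shift along the tool's x, y, z in mm, then the turn, a rotation vector about the tool's x, y, z in rad, then the closure in counts, from 0 (fully open) to 255 (shut). A call has 1 to 10 rows; each row shifts and turns the commanded pose from where the row before left it, along the tool's axes as they then stand; what a row does not reach is not made up. A row lasts 1/12 s, in which the tool goes at most 41.7 mm and 7.16 degrees, less where a joint would pass 70% of its speed; a pose out of reach is approached as far as the arm can. A call with a gripper value outside its range is refused whole. The fingers move at their own pace and stop on an object; "squeeze" is the grip in N (left out, the last holds). Time passes only in rows, so rows that do not move let the fingers close. It gives the time, the measured TCP pose, the force and the opening at its end, in the units of the state.
- r.sense(): the state, without advancing time (a new reading comes with each control period).
- read_camera(name): name is "side" or "top" or "wrist"; returns a dict with "image" (400x640x3 uint8, blue, green, red), "fx", "fy", "cx", "cy" (pixels), "position" and "attitude" of the camera in the world; the wrist camera has in their place "mount" (4x4, takes a point from camera to tool coordinates, whose origin is the TCP and whose axes are the tool frame's). Camera axes: x right, y up, looking along -z (the intrinsics and any distortion apply to the point x, -y, -z); pixel columns grow to the right and rows downward; lengths in m; the calibration is good to about 2 mm. A picture is of the moment at which its call begins: read the wrist's pose just before it. There is no depth.
- r.job_done(): hands the job in, once; it reports no verdict.
Trained networks look in a picture, given as the dict that the camera call returned (one of the last four; its "shot" number tells which), for a name from the list of things; names that differ only in an ending like _2 or _b are one class to them, and where a whole thing is asked for, a point or a joint stands for the part that bears it (a point fixed in the world has none). Each returns a list of dicts, best first, with "confidence" (0 to 1); they miss things now and then, are a little off and sometimes report something else, mostly with a low value. They report only what shows in the picture. A call takes as long as a camera call.
- trace(target, picture): "pixels" (400x640 bool, what is visible of it) and "position" ([column, row] in pixels, amid what is visible of it).
- tip_of(target, picture): "position" ([column, row] in pixels: a listed point, or the origin of a listed thing).
The state is a dict: "time_s": time; "joint_positions": joint angles; "qvel": joint speeds; "joint_torque": joint torques, N m; "tcp_pos": TCP position; "tool_rot": TCP orientation; "contact_force": force on the tool from outside, world axes, zero at the start; "moment": the same for the moment, N m; "gripper_width": finger opening in m.
Only numpy, scipy, OpenCV 4.12 (cv2) and the standard library are available. Lean on these libraries where they do the work, as an engineer would, in place of code of your own. Each camera call takes 0.05 s, during which the arm holds its last target. There are 200 camera calls.

## Working session

There is one attempt and no reset: what is moved stays moved. The work goes in short steps, Python scripts to look and compute and a tool call to move; the robot and the scene stay as the last step left them, time stands still between calls to the robot, and variables do not carry over. Pictures are saved under pics/ and viewed, about 8 in all and at most 12, crops included, and the job is handed in when it is done.

Besides the shell and the picture viewer there is one more tool, called after "Call:" as a command line: name --argument value ..., lists and objects as JSON in quotes. jog_arm: Moves the arm, as the interface text tells. Its arguments: {"type":"object","properties":{"moves":{"type":"array","items":{"type":"array","items":{"type":"array","items":{"type":"number"}}}},"squeeze":{"type":"number"}},"required":["moves"]}

```bash
mkdir -p pics; ls
cat > h.py <<'E'
import numpy as np, cv2
from scipy.spatial.transform import Rotation as R
from cell import r, read_camera, trace, tip_of
def ray(p,px):
    d=np.array([(px[0]-p['cx'])/p['fx'],-(px[1]-p['cy'])/p['fy'],-1.])
    a=np.array(p['attitude']); M=a if a.shape==(3,3) else R.from_quat(a).as_matrix()
    return np.array(p['position']),M@d
def atz(p,px,z):
    o,d=ray(p,px); return o+d*(z-o[2])/d[2]
def proj(p,X):
    a=np.array(p['attitude']); M=a if a.shape==(3,3) else R.from_quat(a).as_matrix()
    c=M.T@(np.array(X)-np.array(p['position'])); return [p['cx']-p['fx']*c[0]/c[2],p['cy']+p['fy']*c[1]/c[2]]
def tri(p1,a,p2,b):
    o1,d1=ray(p1,a);o2,d2=ray(p2,b)
    s=np.linalg.lstsq(np.c_[d1,-d2],o2-o1,rcond=None)[0]
    x,y=o1+d1*s[0],o2+d2*s[1]; return (x+y)/2,np.linalg.norm(x-y)
E
python3 - <<'E'
from h import *
s=read_camera('side');t=read_camera('top')
cv2.imwrite('pics/s1.png',s['image']);cv2.imwrite('pics/t1.png',t['image'])
np.set_printoptions(precision=3,suppress=True)
for p in(s,t): print({k:v for k,v in p.items() if k!='image'})
for n in ['case','flap_edge','lid_edge','button_tip','button_left','flap_board','lid_top','jar_green','clay_ball','slip_trailer','bisque_dish','brush','tile_a']:
    a=[(np.round(x['position']).tolist(),round(x['confidence'],2)) for x in tip_of(n,s)][:2]
    b=[(np.round(x['position']).tolist(),round(x['confidence'],2)) for x in tip_of(n,t)][:2]
    q=tri(s,a[0][0],t,b[0][0]) if a and b else ''
    print(n,a,b,q)
print(r.sense())
E
```

```text
pics
{'fx': 387.70784410674855, 'fy': 387.70784410674855, 'cx': 318.5840153092648, 'cy': 197.15575687307208, 'position': array([ 0.595, -0.939,  0.525]), 'attitude': array([0.533, 0.016, 0.013, 0.846]), 'shot': 1}
{'fx': 410.1175386866093, 'fy': 410.1175386866093, 'cx': 324.70130307296824, 'cy': 199.68886937677806, 'position': array([ 0.426, -0.032,  1.071]), 'attitude': array([ 0.043, -0.048, -0.696,  0.715]), 'shot': 2}
case [([312.0, 197.0], 0.77)] [([239.0, 212.0], 0.83)] (array([ 0.524,  0.188, -0.013]), np.float64(0.005461352785106452))
flap_edge [] [([167.0, 169.0], 0.54)] 
lid_edge [([359.0, 119.0], 0.97)] [([254.0, 136.0], 0.79), ([442.0, 246.0], 0.47)] (array([0.659, 0.111, 0.26 ]), np.float64(0.0024740106270681995))
button_tip [([300.0, 167.0], 0.39), ([312.0, 172.0], 0.18)] [([231.0, 223.0], 0.47), ([310.0, 135.0], 0.42)] (array([0.488, 0.185, 0.092]), np.float64(0.0038311968972131456))
button_left [([312.0, 174.0], 0.51), ([381.0, 189.0], 0.19)] [([241.0, 212.0], 0.53)] (array([0.522, 0.166, 0.075]), np.float64(0.005700607561884983))
flap_board [] [] 
lid_top [([341.0, 1
[... 540 characters left out ...]
[441.0, 247.0], 0.95)] (array([ 0.45 , -0.344, -0.004]), np.float64(0.0029587363539738893))
tile_a [([244.0, 287.0], 0.67)] [([414.0, 200.0], 0.85), ([418.0, 267.0], 0.52)] (array([ 0.489, -0.291,  0.03 ]), np.float64(0.16147861979541034))
{'time_s': 1.4, 'joint_positions': array([-1.465,  0.528,  1.433, -0.   ,  1.181, -0.178]), 'qvel': array([-0.002,  0.001, -0.001,  0.001, -0.   ,  0.   ]), 'joint_torque': array([ -0.001, -44.002, -17.698,   0.063,   0.05 ,  -0.   ]), 'tcp_pos': array([ 0.176, -0.6  ,  0.194]), 'tool_rot': array([ 0.424,  0.566, -0.424,  0.566]), 'contact_force': array([ 0.306, -0.31 ,  0.192]), 'moment': array([0.002, 0.012, 0.002]), 'gripper_width': 0.08733951675511001}
```

View pictures.

View pics/t1.png

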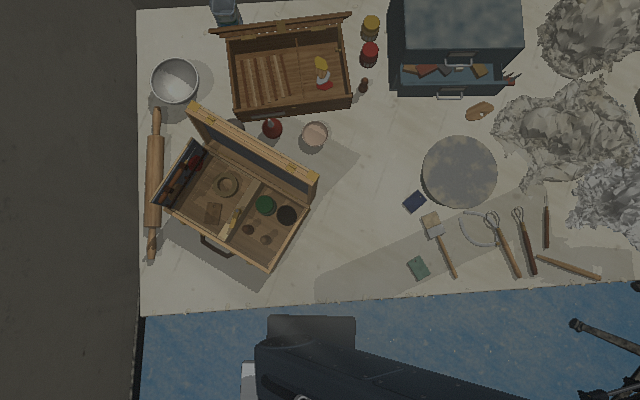

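View pics/s1.png

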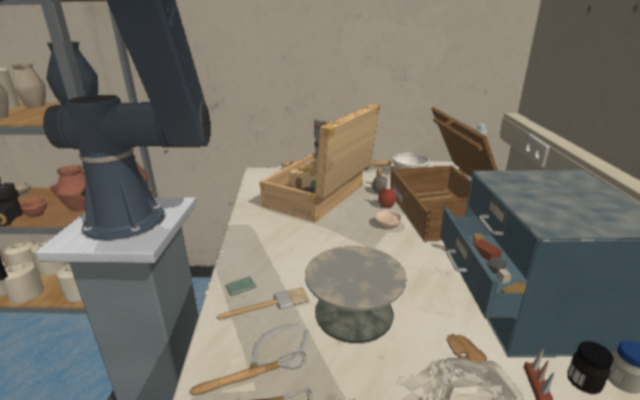

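```bash
cat >> h.py <<'E'
def C(pose):
    x,y,w=pose; M=R.from_euler('z',w).as_matrix(); return lambda P: M@np.array(P,float)+[x,y,0]
def Xl(P,a): # lid local (hinge origin) -> case
    x,y,z=P; return [95+x*np.cos(a)+z*np.sin(a),y,85-x*np.sin(a)+z*np.cos(a)]
def Xf(P,a): # flap local -> case
    x,y,z=P; return [x,134+y*np.cos(a)+z*np.sin(a),74-y*np.sin(a)+z*np.cos(a)]
def model(f,la,fa,ba):
    m=[]
    c=[(-95,-150),(-95,150),(95,150),(95,-150)]
    L=lambda pts:[f(np.array(p)/1000) for p in pts]
    m.append(L([(*p,85) for p in c+c[:1]])); m.append(L([(*p,0) for p in c+c[:1]]))
    m.append(L([Xl(p,la) for p in [(0,-150,28),(-190,-150,28),(-190,150,28),(0,150,28)]]))
    m.append(L([Xf(p,fa) for p in [(-83,0,5),(-83,-132,5),(83,-132,5),(83,0,5)]]))
    m.append(L([(-5,-8,96),(-5-40*np.cos(ba),-8+40*np.sin(ba),96)]))
    return m
def draw(p,pose,la,fa,ba,box,k,fn):
    x0,y0,x1,y1=box; im=cv2.resize(p['image'][y0:y1,x0:x1],None,fx=k,fy=k,interpolation=cv2.INTER_CUBIC)
    for pl in model(C(pose),la,fa,ba):
        q=np.array([((np.array(proj(p,X))+.5-[x0,y0])*k) for X in pl]).round().astype(int)
        cv2.polylines(im,[q],False,(0,0,255),1)
    cv2.imwrite(fn,im); return im
E
python3 - <<'E'
from h import *
s=read_camera('side');t=read_camera('top')
np.set_printoptions(precision=3,suppress=True)
a=atz(t,(270,270),.085);b=atz(t,(167,207),.085);print(a,b,np.linalg.norm(a-b))
y=(b-a);w=np.arctan2(-y[0],y[1]);print(w)
# centre: front right corner at (-95,-150)
M=R.from_euler('z',w).as_matrix(); c=a-M@[-.095,-.15,0]; print(c)
pose=(c[0],c[1],w)
A=draw(t,pose,1.67,1.45,-.3,(140,90,340,290),3,'pics/a.png')
B=draw(s,pose,1.67,1.45,-.3,(240,90,440,240),3,'pics/b.png')
E
```

```text
[0.382 0.088 0.085] [0.525 0.342 0.085] 0.29202340348025885
-0.5130413914961236
[0.538 0.172 0.085]
```

View pics/a.png

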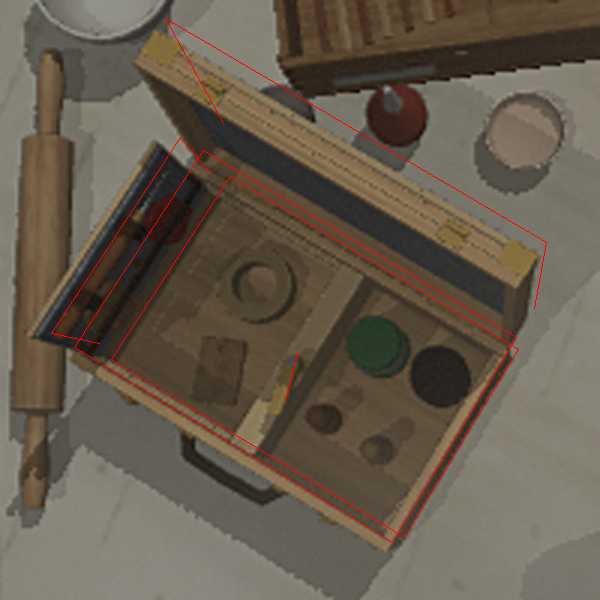

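View pics/b.png

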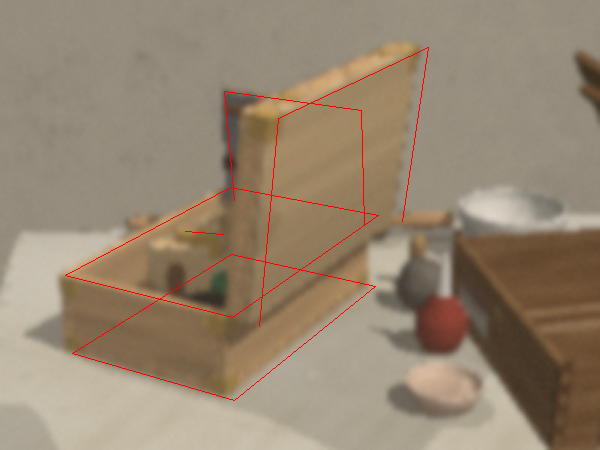

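```bash
cat > fit.py <<'E'
from h import *
from scipy.optimize import least_squares
s=read_camera('side');t=read_camera('top')
np.set_printoptions(precision=3,suppress=True)
T=[('c',(-95,-150,85),269.3,273.3),('c',(95,-150,85),310.7,207.3),('c',(-95,150,85),165,209.5),
('l',(-190,-150,28),319.3,175),('l',(-190,150,28),197.3,100),('l',(-190,150,0),185.7,111),('l',(-190,-150,0),307.7,185),
('f',(83,-132,5),191.7,137.3),('f',(-83,-132,5),150.7,202),('c',(-5,-8,96),236.7,211.7),('b',0,230.7,226.7)]
S=[('c',(-95,-150,85),261.7,182.7),('c',(-95,-150,0),263.3,206.7),('c',(95,-150,0),317.3,221.7),('c',(95,150,0),363.3,185.7),
('l',(-190,-150,28),333.3,129.3),('l',(-190,-150,0),321,125.7),('l',(-190,150,28),378.3,105)]
def pt(k,P,v):
    if k=='l':P=Xl(P,v[3])
    if k=='f':P=Xf(P,v[4])
    if k=='b':P=(-5-40*np.cos(v[5]),-8+40*np.sin(v[5]),96)
    return C(v[:3])(np.array(P)/1000)
def f(v): return np.concatenate([np.array(proj(p,pt(k,P,v)))-[a,b] for p,L in((t,T),(s,S)) for k,P,a,b in L])
o=least_squares(f,[.53,.17,-.51,1.67,1.45,-.3],loss='soft_l1')
print(o.x.tolist()); print(f(o.x).reshape(-1,2))
v=o.x
A=draw(t,v[:3],*v[3:],(140,90,340,290),3,'pics/c1.png');B=draw(s,v[:3],*v[3:],(240,90,440,240),3,'pics/c2.png')
cv2.imwrite('pics/c.png',cv2.resize(np.vstack([A[:, :],B[:450]]),None,fx=.57,fy=.57))
E
python3 fit.py
```

```text
[0.5292989492893497, 0.17432505545176807, -0.5042989519552998, 1.6737511250530286, 1.5428411777738626, -0.1522678364615617]
[[ 0.146  0.184]
 [-0.328 -2.553]
 [-2.024  0.094]
 [ 0.838 -1.537]
 [-4.853 -0.478]
 [-1.218 -0.55 ]
 [ 5.26   0.176]
 [ 0.927 -0.647]
 [-0.628  0.303]
 [ 0.95  -1.554]
 [ 0.292 -0.975]
 [-3.103 -1.778]
 [-2.423  0.33 ]
 [-2.47   0.742]
 [-1.605 -1.205]
 [-3.735 -0.573]
 [-1.366  0.398]
 [ 0.811 -0.176]]
```

View pics/c.png

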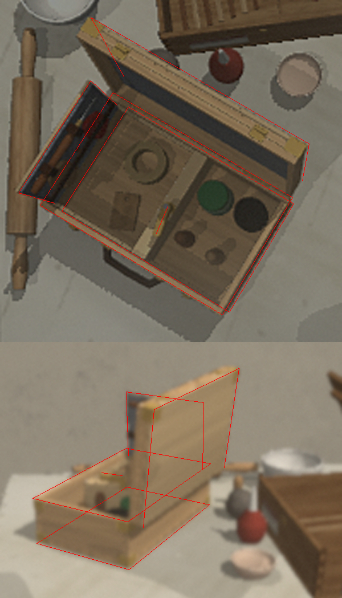

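```bash
cat >> h.py <<'E'
POSE=(.529,.174,-.504)
def where():
    q=r.sense(); M=R.from_quat(q['tool_rot']).as_matrix(); W=R.from_euler('z',POSE[2]).as_matrix()
    t=q['tcp_pos']; print('t',q['time_s'],'tcp',t.round(4),'case mm',(1000*W.T@(t-[POSE[0],POSE[1],0])).round(1),'F case',(W.T@q['contact_force']).round(1),'j',q['joint_positions'].round(2))
    print('tool axes in case (cols)',(W.T@M).round(3).tolist()); return q,M,W
E
python3 - <<'E'
from h import *
q,M,W=where()
f=C(POSE)
G=f(np.array([-20,190,310])/1000); print('goal world',G, 'tool shift mm',1000*M.T@(G-q['tcp_pos']))
for sgn in(1,-1):
    z=W@[0,sgn,0];x=np.array([0,0,-1.]);D=np.c_[x,np.cross(z,x),z]
    print(sgn,R.from_matrix(M.T@D).as_rotvec())
E
```

```text
t 1.6 tcp [ 0.1756 -0.5998  0.1943] case mm [  64.2 -848.2  194.3] F case [0.9 0.2 0.5] j [-1.46  0.53  1.43  0.    1.18 -0.18]
tool axes in case (cols) [[-0.0, 0.705, 0.709], [0.0, 0.709, -0.705], [-1.0, 0.0, -0.0]]
goal world [0.60324393 0.35003363 0.31      ] tool shift mm [-115.7331428   677.21995736 -791.47613223]
1 [-2.35286914e+00  2.72779705e-06 -1.62613381e-05]
-1 [ 7.88723517e-01 -1.30984523e-05 -2.19723122e-06]
```

Call:
jog_arm --moves '[[[-12,25,-29,0,0,0,255],[-12,25,-29,0,0,0,255],[-12,25,-29,0,0,0,255],[-12,25,-29,0,0,0,255],[-12,25,-29,0,0,0,255],[-12,25,-29,0,0,0,255],[-12,25,-29,0,0,0,255],[-12,25,-29,0,0,0,255],[-12,25,-29,0,0,0,255],[-12,25,-29,0,0,0,255]]]' --squeeze 20

```text
time_s: 2.43
tcp_pos: [0.3344, -0.2494, 0.315]
tool_rot: [0.424, 0.565, -0.424, 0.566]
contact_force: [0.8, -1.0, 0.6]
gripper_width: 0.0284
```

Call:
jog_arm --moves '[[[0,25,-30,0,0,0,255],[0,25,-30,0,0,0,255],[0,25,-30,0,0,0,255],[0,25,-30,0,0,0,255],[0,25,-30,0,0,0,255],[0,25,-30,0,0,0,255],[0,25,-30,0,0,0,255],[0,25,-30,0,0,0,255],[0,25,-30,0,0,0,255],[0,25,-30,0,0,0,255]]]'

```text
time_s: 3.27
tcp_pos: [0.49, 0.109, 0.3145]
tool_rot: [0.424, 0.566, -0.424, 0.566]
contact_force: [0.5, -0.2, 0.6]
gripper_width: 0.0003
```

Call:
jog_arm --moves '[[[0,25,-29,0,0,0,255],[0,25,-29,0,0,0,255],[0,25,-29,0,0,0,255],[0,25,-29,0,0,0,255],[0,25,-29,0,0,0,255],[0,25,-29,0,0,0,255],[0,25,-29,0,0,0,255],[0,0,0,-0.12,0,0,255],[0,0,0,-0.12,0,0,255],[0,0,0,-0.12,0,0,255]]]'

```text
time_s: 4.1
tcp_pos: [0.6005, 0.3519, 0.3132]
tool_rot: [0.313, 0.634, -0.314, 0.634]
contact_force: [-0.1, 0.1, 0.5]
gripper_width: 0.0004
```

Call:
jog_arm --moves '[[[0,0,0,-0.12,0,0,255],[0,0,0,-0.12,0,0,255],[0,0,0,-0.12,0,0,255],[0,0,0,-0.12,0,0,255],[0,0,0,-0.12,0,0,255],[0,0,0,-0.12,0,0,255],[0,0,0,-0.12,0,0,255],[0,0,0,-0.12,0,0,255],[0,0,0,-0.12,0,0,255],[0,0,0,-0.12,0,0,255]]]'

```text
time_s: 4.93
tcp_pos: [0.6005, 0.3509, 0.3141]
tool_rot: [-0.099, 0.7, 0.099, 0.7]
contact_force: [0.9, 0.3, 0.2]
gripper_width: 0.0008
```

Call:
jog_arm --moves '[[[0,0,0,-0.12,0,0,255],[0,0,0,-0.12,0,0,255],[0,0,0,-0.12,0,0,255],[0,0,0,-0.12,0,0,255],[0,0,0,-0.12,0,0,255],[0,0,0,-0.12,0,0,255],[0,0,0,-0.07,0,0,255],[0,0,0,0,0,0,255]]]'

```text
time_s: 5.6
tcp_pos: [0.6005, 0.3509, 0.3141]
tool_rot: [-0.359, 0.609, 0.359, 0.609]
contact_force: [0.0, -0.1, -0.3]
gripper_width: 0.0004
```

```bash
python3 -c "
from h import *
where()"
```

```text
t 5.6 tcp [0.6005 0.3509 0.3141] case mm [-22.8 189.4 314.1] F case [ 0.  -0.1 -0.3] j [ 0.37  0.54  1.08 -0.    1.53 -0.7 ]
tool axes in case (cols) [[-0.0, -1.0, 0.002], [-0.0, 0.002, 1.0], [-1.0, 0.0, -0.0]]
```

Call:
jog_arm --moves '[[[34,0,0,0,0,0,255],[34,0,0,0,0,0,255],[34,0,0,0,0,0,255],[32,0,0,0,0,0,255],[0,0,-12,0,0,0,255],[0,0,-12,0,0,0,255],[0,0,-12,0,0,0,255],[1,0,-12,0,0,0,255],[2,0,-13,0,0,0,255],[3,0,-13,0,0,0,255]]]'

```text
time_s: 6.43
tcp_pos: [0.5657, 0.2874, 0.177]
tool_rot: [-0.357, 0.608, 0.358, 0.612]
contact_force: [-3.4, 0.1, 16.7]
gripper_width: 0.0006
```

```bash
python3 -c "
from h import *
where()
t=read_camera('top');cv2.imwrite('pics/d.png',t['image'][90:290,120:340])
print(tip_of('flap_edge',t),proj(t,C(POSE)(np.array(Xf((0,-132,5),1.2))/1000)))"
```

```text
t 6.4333 tcp [0.5657 0.2874 0.177 ] case mm [-22.6 117.  177. ] F case [-3.  -1.6 16.7] j [ 0.29  0.56  1.43  0.    1.15 -0.77]
tool axes in case (cols) [[0.001, -1.0, 0.005], [0.005, 0.005, 1.0], [-1.0, -0.001, 0.005]]
[{'position': [174.5, 173.4], 'confidence': 0.55}] [np.float64(190.32199290298377), np.float64(180.2569698993994)]
```

View pics/d.png

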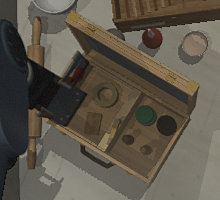

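Call:
jog_arm --moves '[[[0,0,0,0,0,0,255],[0,0,0,0,0,0,255]]]'

```text
time_s: 6.7
tcp_pos: [0.565, 0.2863, 0.177]
tool_rot: [-0.358, 0.609, 0.358, 0.611]
contact_force: [-3.4, -1.1, 10.0]
gripper_width: 0.0006
```

```bash
python3 -c "
from h import *
q,M,W=where();print(W.T@q['moment'])
s=read_camera('side');cv2.imwrite('pics/e.png',cv2.resize(s['image'][60:240,230:450],None,fx=3,fy=3))
t=read_camera('top');cv2.imwrite('pics/e2.png',cv2.resize(t['image'][130:220,130:250],None,fx=5,fy=5))
for n in('flap_lining','flap_board'):
  for p in (s,t):print(n,[(x['position'],x['confidence'],x['pixels'].sum()) for x in trace(n,p)])"
```

```text
t 6.7 tcp [0.565  0.2863 0.177 ] case mm [-22.7 115.7 177. ] F case [-2.5 -2.6 10. ] j [ 0.29  0.56  1.43  0.    1.15 -0.77]
tool axes in case (cols) [[0.001, -1.0, 0.005], [0.002, 0.005, 1.0], [-1.0, -0.001, 0.002]]
[-0.23322637  0.31589252 -0.0263767 ]
flap_lining [([389.3, 196.9], 0.73, np.int64(340)), ([241.1, 284.7], 0.68, np.int64(276)), ([314.3, 133.5], 0.51, np.int64(232))]
flap_lining [([192.1, 162.9], 0.98, np.int64(540))]
flap_board []
flap_board [([234.5, 217.1], 0.64, np.int64(159)), ([184.8, 161.0], 0.56, np.int64(73))]
```

View pics/e.png

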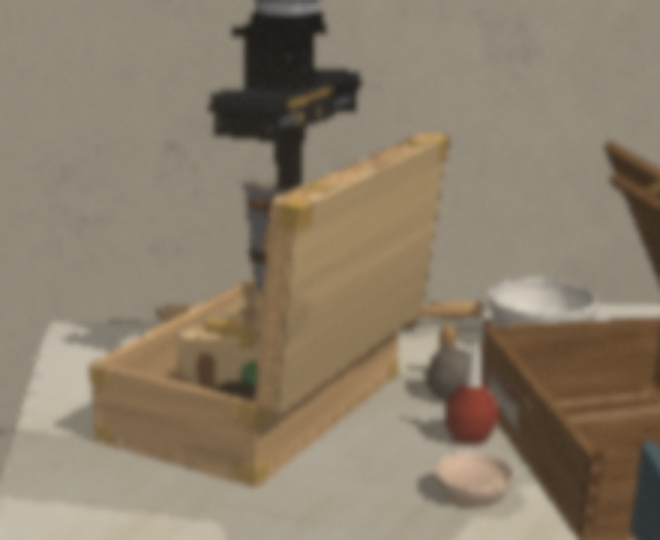

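View pics/e2.png

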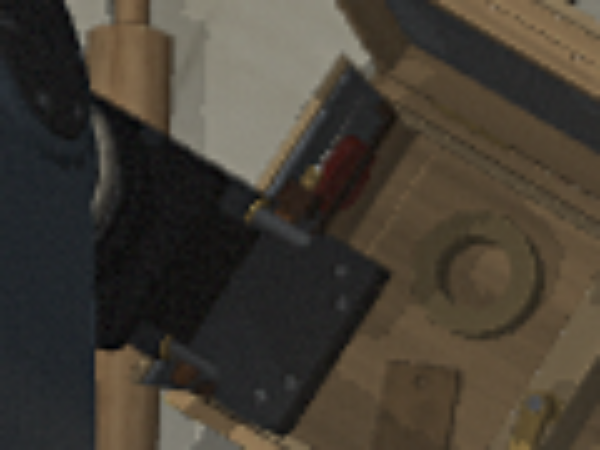

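```bash
python3 -c "
from h import *
s=read_camera('side');t=read_camera('top')
np.set_printoptions(precision=1,suppress=True)
for a in (1.57,1.4,1.2,1.0,.8):
  print(a,[[np.round(proj(p,C(POSE)(np.array(Xf((x,-132,z),a))/1000)),1).tolist() for x in(-83,83) for z in (5,-3)] for p in (t,s)])"
```

```text
1.57 [[[148.8, 201.6], [152.0, 203.5], [191.4, 136.0], [194.5, 137.8]], [[313.7, 118.4], [312.4, 118.9], [358.8, 124.6], [357.7, 125.2]]]
1.4 [[[157.9, 207.0], [161.3, 208.9], [200.3, 141.2], [203.5, 143.2]], [[310.1, 120.2], [308.8, 121.2], [355.6, 126.6], [354.5, 127.6]]]
1.2 [[[169.1, 213.4], [172.6, 215.3], [211.1, 147.8], [214.3, 149.9]], [[305.9, 123.8], [304.7, 125.2], [351.8, 130.6], [350.7, 132.1]]]
1.0 [[[180.4, 219.5], [183.7, 221.2], [221.6, 154.5], [224.7, 156.5]], [[301.9, 128.9], [300.8, 130.8], [348.1, 136.1], [347.1, 138.1]]]
0.8 [[[191.0, 225.0], [194.0, 226.5], [231.4, 160.9], [234.1, 162.7]], [[298.4, 135.4], [297.5, 137.5], [344.8, 143.0], [343.8, 145.3]]]
```

```bash
python3 -c "
from h import *
q,M,W=where();print(W.T@q['moment'])
s=read_camera('side');t=read_camera('top')
f=C(POSE)
T=q['tcp_pos']
for n,p,(x0,y0,k) in(('side',s,(230,60,3)),('top',t,(130,130,5))):
  g=lambda X:((np.array(proj(p,X))-[x0,y0])*k).round()
  print(n,'tip',g(T),'up70',g(T+[0,0,.07]),'edge1.42',g(f(np.array(Xf((-23,-132,5),1.42))/1000)), 'body corners',[g(T+[0,0,.07]+W@[a,b,0]) for a,b in((.0375,.095),(.0375,-.095),(-.0375,-.095))])
A=draw(t,POSE,1.67,1.42,-.15,(140,90,340,290),3,'pics/f1.png');B=draw(s,POSE,1.67,1.42,-.15,(240,90,440,240),3,'pics/f2.png')
w=read_camera('wrist');cv2.imwrite('pics/f3.png',w['image'])
cv2.imwrite('pics/f.png',np.hstack([cv2.resize(np.vstack([A,B]),None,fx=.55,fy=.55),cv2.resize(w['image'],(460,288))[:, :] if 0 else np.vstack([cv2.resize(w['image'],(460,288)),np.zeros((577-288,460,3),np.uint8)])]))
print(A.shape,B.shape)
"
```

```text
t 7.1 tcp [0.5651 0.2865 0.177 ] case mm [-22.7 115.9 177. ] F case [-1.6 -2.3 10.6] j [ 0.29  0.56  1.43  0.    1.15 -0.77]
tool axes in case (cols) [[0.001, -1.0, 0.005], [0.002, 0.005, 1.0], [-1.0, -0.001, 0.002]]
[-0.31355597  0.35166258  0.04611692]
side tip [288. 213.] up70 [287. 148.] edge1.42 [289. 186.] body corners [array([360., 134.]), array([272., 172.]), array([208., 163.])]
top tip [241. 275.] up70 [182. 247.] edge1.42 [212. 261.] body corners [array([38., 54.]), array([429., 286.]), array([329., 445.])]Traceback (most recent call last):
  File "<string>", line 12, in <module>
    cv2.imwrite('pics/f.png',np.hstack([cv2.resize(np.vstack([A,B]),None,fx=.55,fy=.55),cv2.resize(w['image'],(460,288))[:, :] if 0 else np.vstack([cv2.resize(w['image'],(460,288)),np.zeros((577-288,460,3),np.uint8)])]))
                             ~~~~~~~~~^^^^^^^^^^^^^^^^^^^^^^^^^^^^^^^^^^^^^^^^^^^^^^^^^^^^^^^^^^^^^^^^^^^^^^^^^^^^^^^^^^^^^^^^^^^^^^^^^^^^^^^^^^^^^^^^^^^^^^^^^^^^^^^^^^^^^^^^^^^^^^^^^^^^^^^^^^^^^^^^^^^^^^^^^^^^^^^^^^^^^
    return _nx.concatenate(arrs, 1, dtype=dtype, casting=casting)
           ~~~~~~~~~~~~~~~^^^^^^^^^^^^^^^^^^^^^^^^^^^^^^^^^^^^^^^
ValueError: all the input array dimensions except for the concatenation axis must match exactly, but along dimension 0, the array at index 0 has size 578 and the array at index 1 has size 577
```

```bash
python3 -c "
import cv2,numpy as np
A=cv2.imread('pics/f1.png');B=cv2.imread('pics/f2.png');w=cv2.imread('pics/f3.png')
L=cv2.resize(A,(400,400));
Rr=np.vstack([cv2.resize(B,(400,300)),cv2.resize(w,(400,250))])
L=np.vstack([L,np.zeros((150,400,3),np.uint8)])
cv2.imwrite('pics/f.png',np.hstack([L,Rr]))"
```

```text
(no output)
```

View pics/f.png

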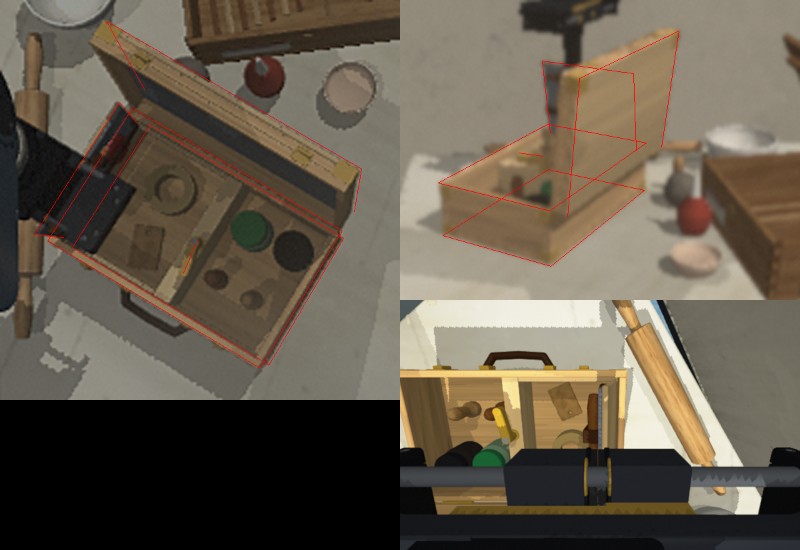

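Call:
jog_arm --moves '[[[-20,0,0,0,0,0,255],[-20,0,0,0,0,0,255],[-20,0,0,0,0,0,255],[0,0,0,0,0,0,255]]]'

```text
time_s: 7.58
tcp_pos: [0.5676, 0.2872, 0.2389]
tool_rot: [-0.359, 0.607, 0.357, 0.613]
contact_force: [0.8, 0.6, 0.6]
gripper_width: 0.0008
```

```bash
python3 -c "
from h import *
q,M,W=where()
s=read_camera('side');t=read_camera('top');w=read_camera('wrist')
T=q['tcp_pos']
k=4;x0,y0=270,40
im=cv2.resize(s['image'][y0:190,x0:370],None,fx=k,fy=k,interpolation=cv2.INTER_CUBIC)
for dz in(0,.035,.07,.105): 
  c=tuple(int(v) for v in (np.array(proj(s,T+[0,0,dz]))-[x0,y0])*k); cv2.circle(im,c,3,(0,0,255),-1)
I=np.linalg.inv(w['mount'])
wi=w['image'].copy()
for X in([0,0,0],[-.019,0,0],[-.07,0,0]):
  c=(I@[*X,1])[:3]; u=(int(w['cx']-w['fx']*c[0]/c[2]),int(w['cy']+w['fy']*c[1]/c[2])); print(u); cv2.circle(wi,u,3,(0,0,255),-1)
im=np.hstack([im,np.vstack([cv2.resize(wi,(400,250)),np.zeros((350,400,3),np.uint8)])]); cv2.imwrite('pics/g.png',im)
for n in('flap_edge',):
  for p in(s,t):print(tip_of(n,p)[:2])"
```

```text
t 7.5833 tcp [0.5676 0.2872 0.2389] case mm [-20.9 117.7 238.9] F case [0.4 0.9 0.6] j [ 0.29  0.49  1.36  0.    1.28 -0.77]
tool axes in case (cols) [[0.006, -1.0, 0.005], [0.007, 0.005, 1.0], [-1.0, -0.006, 0.007]]
(315, 237)
(315, 250)
(316, 300)
[]
[{'position': [172.2, 174.0], 'confidence': 0.55}]
```

View pics/g.png

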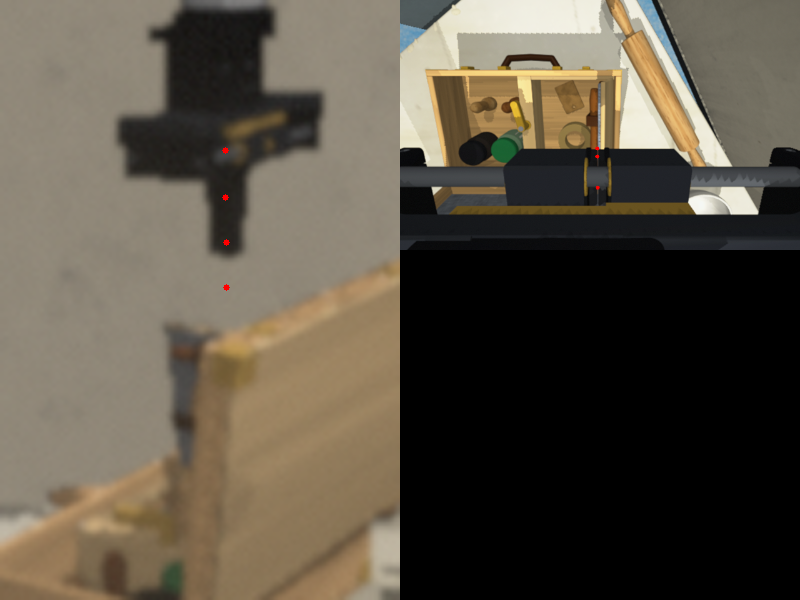

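```bash
python3 -c "
from h import *
from scipy.optimize import least_squares
q,M,W=where()
w=read_camera('wrist');f=C(POSE);I=np.linalg.inv(w['mount'])
def pw(X,d=0): 
  c=(I@[*(M.T@(np.array(X)-q['tcp_pos']-d)),1])[:3]; return np.array([w['cx']-w['fx']*c[0]/c[2],w['cy']+w['fy']*c[1]/c[2]])
P=[((-95,-150,85),(43,112)),((-95,150,85),(355,109))]
for a,b in P: print(pw(f(np.array(a)/1000)),b)
d=least_squares(lambda d:np.concatenate([pw(f(np.array(a)/1000),d)-b for a,b in P]),[0,0,0]);print(d.x,W.T@d.x,d.fun)
print(w['mount'])
for n in ('case','button_tip','button_left','tile_a','jar_green','jar_black'):print(n,[(x['position'],x['confidence']) for x in tip_of(n,w)[:2]])
print(pw(f([0,0,0])),pw(f([-.005,-.008,.071])),pw(f([-.005-.04*np.cos(.15),-.008-.04*np.sin(.15),.096])))
"
```

```text
t 7.8333 tcp [0.5637 0.2859 0.2327] case mm [-23.7 114.7 232.7] F case [-0.7 -0.  -0.4] j [ 0.29  0.5   1.37 -0.    1.28 -0.77]
tool axes in case (cols) [[-0.002, -1.0, 0.003], [-0.002, 0.003, 1.0], [-1.0, 0.002, -0.002]]
[ 37.82089977 113.96079157] (43, 112)
[353.14387101 113.21308301] (355, 109)
[ 0.00147614 -0.00328173  0.00436571] [ 0.00287744 -0.0021608   0.00436571] [-0.00269791 -1.1280625   0.00269234  1.12573513]
[[-4.61124620e-04  2.55579438e-01 -9.66787949e-01 -1.90709790e-01]
 [ 1.17053530e-03  9.66787527e-01  2.55578768e-01  7.03324932e-02]
 [ 9.99999209e-01 -1.01380576e-03 -7.44974286e-04 -1.99731652e-04]
 [ 0.00000000e+00  0.00000000e+00  0.00000000e+00  1.00000000e+00]]
case [([222.9, 192.5], 0.87)]
button_tip [([179.7, 167.1], 0.94)]
button_left [([206.2, 199.3], 0.67)]
tile_a [([142.8, 228.1], 0.39)]
jar_green [([185.6, 226.9], 0.81)]
jar_black [([145.3, 226.9], 0.79)]
[225.15425535 191.87920649] [200.01584962 201.81320358] [181.60981619 168.12762801]
```

Call:
jog_arm --moves '[[[0,0,25,0,0,0,255],[0,0,25,0,0,0,255],[28,0,0,0,0,0,255],[28,0,0,0,0,0,255],[27,0,0,0,0,0,255],[0,0,-15,0,0,0,255],[1,0,-14,0,0,0,255],[2,0,-10,0,0,0,255],[2,0,-10,0,0,0,255],[0,0,0,0,0,0,255]]]'

```text
time_s: 9.02
tcp_pos: [0.5643, 0.2855, 0.1462]
tool_rot: [-0.358, 0.61, 0.358, 0.609]
contact_force: [-0.8, -0.2, -0.1]
gripper_width: 0.0004
```

```bash
python3 -c "
from h import *
where()
s=read_camera('side');t=read_camera('top')
for n in ('flap_lining',):print(n,[(x['position'],x['confidence']) for x in trace(n,t)[:2]])
print(tip_of('flap_edge',t)[:1],tip_of('case',t)[:1])
for a in (1.4,1.2,1.0,.8):print(a,proj(t,C(POSE)(np.array(Xf((0,-132,5),a))/1000)))
cv2.imwrite('pics/h.png',np.hstack([cv2.resize(t['image'][130:220,130:250],None,fx=4,fy=4)]))"
```

```text
t 9.0167 tcp [0.5643 0.2855 0.1462] case mm [-23.  114.7 146.2] F case [-0.6 -0.6 -0.1] j [ 0.29  0.59  1.46 -0.    1.09 -0.77]
tool axes in case (cols) [[-0.001, -1.0, 0.004], [-0.001, 0.004, 1.0], [-1.0, 0.001, -0.001]]
flap_lining [([200.1, 168.3], 0.48)]
[{'position': [185.5, 180.7], 'confidence': 0.61}] []
1.4 [np.float64(179.30383863966102), np.float64(173.76846537052438)]
1.2 [np.float64(190.32199290298377), np.float64(180.2569698993994)]
1.0 [np.float64(201.22015286913148), np.float64(186.64631078862365)]
0.8 [np.float64(211.40206998242053), np.float64(192.58782578437894)]
```

Call:
jog_arm --moves '[[[4,0,-10,0,0,0,255],[5,0,-9,0,0,0,255],[6,0,-9,0,0,0,255],[6,0,-9,0,0,0,255],[8,0,-7,0,0,0,255],[8,0,-7,0,0,0,255],[9,0,-6,0,0,0,255],[9,0,-5,0,0,0,255],[10,0,-4,0,0,0,255],[0,0,0,0,0,0,255]]]'

```text
time_s: 10.1
tcp_pos: [0.5303, 0.2277, 0.0789]
tool_rot: [-0.358, 0.612, 0.359, 0.607]
contact_force: [-0.4, -0.4, -0.6]
gripper_width: 0.0005
```

Call:
jog_arm --moves '[[[10,0,-3,0,0,0,255],[10,0,-2,0,0,0,255],[10,0,0,0,0,0,255],[0,0,0,0,0,0,255]]]'

```text
time_s: 10.43
tcp_pos: [0.5308, 0.2248, 0.0512]
tool_rot: [-0.359, 0.609, 0.359, 0.609]
contact_force: [0.0, -0.3, 1.1]
gripper_width: 0.0002
```

```bash
python3 -c "
from h import *
where()"
```

```text
t 10.4333 tcp [0.5308 0.2248 0.0512] case mm [-23.   45.4  51.2] F case [ 0.2 -0.3  1.1] j [ 0.21  0.66  1.67 -0.    0.81 -0.86]
tool axes in case (cols) [[-0.0, -1.0, 0.003], [-0.0, 0.003, 1.0], [-1.0, 0.0, -0.0]]
```

Press down in small steps.

Call:
jog_arm --moves '[[[2,0,0,0,0,0,255],[2,0,0,0,0,0,255],[0,0,0,0,0,0,255],[0,0,0,0,0,0,255]]]'

```text
time_s: 10.77
tcp_pos: [0.531, 0.2249, 0.0508]
tool_rot: [-0.359, 0.609, 0.359, 0.61]
contact_force: [-6.4, -2.9, 27.6]
gripper_width: 0.0007
```

```bash
python3 -c "
from h import *
where()
s=read_camera('side');t=read_camera('top')
v=(*POSE,1.67,0,-.15)
A=draw(t,POSE,1.67,0,-.15,(160,90,340,290),3,'pics/i.png')
for p in(s,t):print(tip_of('flap_edge',p)[:1],tip_of('button_tip',p)[:1],tip_of('lid_edge',p)[:1])
for a in (.2,.1,0):print(a,proj(t,C(POSE)(np.array(Xf((0,-132,5),a))/1000)))
"
```

```text
t 10.7667 tcp [0.531  0.2249 0.0508] case mm [-22.8  45.5  50.8] F case [-4.2 -5.6 27.6] j [ 0.21  0.66  1.67 -0.    0.81 -0.86]
tool axes in case (cols) [[0.001, -1.0, 0.002], [0.0, 0.002, 1.0], [-1.0, -0.001, 0.0]]
[{'position': [312.4, 170.8], 'confidence': 0.66}] [{'position': [297.6, 168.4], 'confidence': 0.58}] [{'position': [356.4, 117.8], 'confidence': 0.72}]
[{'position': [233.6, 209.1], 'confidence': 0.66}] [] []
0.2 [np.float64(233.22697646422216), np.float64(205.16584971897714)]
0.1 [np.float64(235.2497718535489), np.float64(206.3022137238947)]
0 [np.float64(236.77826166836203), np.float64(207.14667608206776)]
```

Call:
jog_arm --moves '[[[-30,0,0,0,0,0,255],[-30,0,0,0,0,0,255],[0,4,-32,0,0,0,255],[0,4,-32,0,0,0,255],[0,4,-32,0,0,0,255],[0,0,0,0,0,0,255]]]'

```text
time_s: 11.67
tcp_pos: [0.4675, 0.144, 0.1062]
tool_rot: [-0.357, 0.613, 0.359, 0.607]
contact_force: [-0.7, -0.4, 0.0]
gripper_width: 0.0004
```

```bash
python3 -c "
from h import *
q,M,W=where()
s=read_camera('side');t=read_camera('top');w=read_camera('wrist')
for p in(s,t,w):print([(tip_of(n,p)[:1] or [{}])[0].get('position') for n in('flap_edge','button_tip','button_left','lid_edge')])
f=C(POSE);I=np.linalg.inv(w['mount'])
def pw(X): 
  c=(I@[*(M.T@(np.array(X)-q['tcp_pos'])),1])[:3]; return np.array([w['cx']-w['fx']*c[0]/c[2],w['cy']+w['fy']*c[1]/c[2]])
for b in(-.4,-.2,0):print(b,pw(f([-.005-.04*np.cos(b),-.008+.04*np.sin(b),.096])))
print('piv',pw(f([-.005,-.008,.071])),'edge',[pw(f(np.array(Xf((0,-132,5),a))/1000)) for a in(0,.1,.2)])
cv2.imwrite('pics/j.png',w['image'])
"
```

```text
t 11.6667 tcp [0.4675 0.144  0.1062] case mm [-39.3 -56.  106.2] F case [-0.4 -0.7  0. ] j [ 0.07  0.49  1.85 -0.    0.81 -0.99]
tool axes in case (cols) [[-0.007, -1.0, 0.004], [-0.006, 0.004, 1.0], [-1.0, 0.007, -0.006]]
[[345.1, 174.7], [301.8, 168.0], [313.1, 177.2], [356.2, 117.0]]
[None, [289.6, 215.4], [312.1, 136.6], [251.9, 134.8]]
[None, [375.0, 217.6], None, None]
-0.4 [368.72636928 228.24594983]
-0.2 [381.33716043 224.55871864]
0 [394.40653722 223.29490587]
piv [383.8051622  266.49991923] edge [array([400.09817179, 278.04881671]), array([406.5246755 , 287.17629593]), array([415.76089727, 297.24797641])]
```

View pics/j.png

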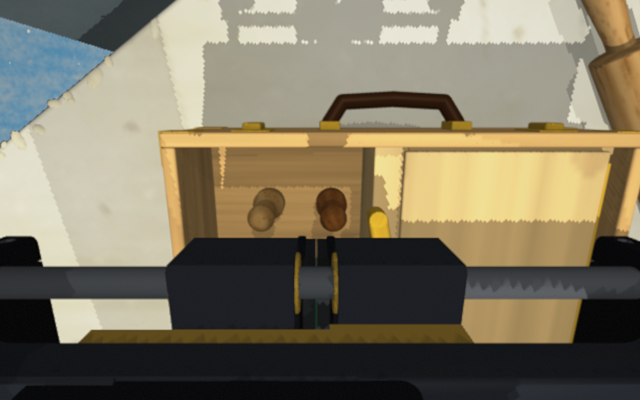

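Call:
jog_arm --moves '[[[25,0,0,0,0,0,255],[24,0,0,0,0,0,255],[0,0,0,0,0,0,255],[0,-1,8,0,0,0,255],[0,-1,8,0,0,0,255],[0,0,8,0,0,0,255],[0,3,5,0,0,0,255],[0,3,5,0,0,0,255],[0,0,7,0,0,0,255],[0,1,6,0,0,0,255]]]'

```text
time_s: 13.25
tcp_pos: [0.4921, 0.1912, 0.0586]
tool_rot: [-0.359, 0.609, 0.359, 0.609]
contact_force: [-0.8, -1.0, -0.2]
gripper_width: 0.0003
```

```bash
cat > chk.py <<'E'
from h import *
q,M,W=where()
s=read_camera('side');t=read_camera('top');w=read_camera('wrist')
for p in(s,t,w):print([[(np.round(x['position']).tolist(),round(x['confidence'],2)) for x in tip_of(n,p)[:1]] for n in('flap_edge','button_tip','button_left','lid_edge')])
f=C(POSE);I=np.linalg.inv(w['mount'])
def pw(X): 
  c=(I@[*(M.T@(np.array(X)-q['tcp_pos'])),1])[:3]; return np.array([w['cx']-w['fx']*c[0]/c[2],w['cy']+w['fy']*c[1]/c[2]])
for b in(-.2,0,.4,.8,1.2,1.4,1.57):
  X=f([-.005-.04*np.cos(b),-.008+.04*np.sin(b),.096]); print('b',b,np.round(proj(s,X)),np.round(proj(t,X)),pw(X).round())
E
python3 chk.py
```

```text
t 13.25 tcp [0.4921 0.1912 0.0586] case mm [-40.6  -2.8  58.6] F case [-0.3 -1.3 -0.2] j [ 0.16  0.61  1.79 -0.    0.74 -0.91]
tool axes in case (cols) [[0.0, -1.0, 0.002], [0.0, 0.002, 1.0], [-1.0, -0.0, 0.0]]
[[([312.0, 170.0], 0.45)], [([306.0, 163.0], 0.41)], [([311.0, 175.0], 0.46)], [([359.0, 117.0], 0.97)]]
[[([235.0, 210.0], 0.56)], [], [], [([254.0, 133.0], 0.65)]]
[[], [], [([311.0, 304.0], 0.44)], [([310.0, 302.0], 0.7)]]
b -0.2 [299. 166.] [232. 226.] [289. 258.]
b 0 [300. 165.] [229. 225.] [305. 256.]
b 0.4 [303. 164.] [224. 220.] [337. 262.]
b 0.8 [308. 163.] [221. 214.] [364. 279.]
b 1.2 [313. 163.] [221. 208.] [380. 304.]
b 1.4 [316. 163.] [222. 204.] [384. 317.]
b 1.57 [317. 163.] [224. 202.] [384. 329.]
```

Call:
jog_arm --moves '[[[0,-3,7,0,0,0,255],[0,-4,7,0,0,0,255],[0,-5,4,0,0,0,255],[0,-5,4,0,0,0,255],[0,-3,1,0,0,0,255],[0,-2,0,0,0,0,255],[0,0,0,0,0,0,255]]]'

```text
time_s: 14.58
tcp_pos: [0.5197, 0.2019, 0.0581]
tool_rot: [-0.356, 0.611, 0.36, 0.608]
contact_force: [-7.1, 6.9, 5.4]
gripper_width: 0.0006
```

```bash
python3 chk.py | head -5
```

```text
t 14.5833 tcp [0.5197 0.2019 0.0581] case mm [-21.6  19.9  58.1] F case [-9.5  2.7  5.4] j [ 0.17  0.63  1.71  0.01  0.8  -0.9 ]
tool axes in case (cols) [[-0.007, -1.0, 0.005], [-0.0, 0.005, 1.0], [-1.0, 0.007, -0.0]]
[[([312.0, 171.0], 0.51)], [([320.0, 164.0], 0.36)], [([311.0, 174.0], 0.58)], [([357.0, 119.0], 0.88)]]
[[([234.0, 207.0], 0.74)], [], [([254.0, 174.0], 0.35)], [([252.0, 136.0], 0.9)]]
[[], [], [], []]
```

Call:
jog_arm --moves '[[[0,8,0,0,0,0,255],[0,8,0,0,0,0,255],[-37,0,0,0,0,0,255],[-37,0,0,0,0,0,255],[-37,0,0,0,0,0,255],[-37,0,0,0,0,0,255],[-37,0,0,0,0,0,255],[-37,0,0,0,0,0,255],[0,0,0,0,0,0,255]]]'

```text
time_s: 16.08
tcp_pos: [0.5138, 0.2087, 0.2887]
tool_rot: [-0.361, 0.603, 0.356, 0.615]
contact_force: [0.8, -0.3, 0.8]
gripper_width: 0.0002
```

```bash
python3 chk.py; python3 -c "
from h import *
w=read_camera('wrist');t=read_camera('top')
cv2.imwrite('pics/k.png',np.vstack([w['image'][:300],np.hstack([cv2.resize(t['image'][90:290,140:340],(300,300)),np.zeros((300,340,3),np.uint8)])]))"
```

```text
t 16.0833 tcp [0.5138 0.2087 0.2887] case mm [-30.1  23.  288.7] F case [0.8 0.2 0.8] j [ 0.18  0.32  1.5  -0.    1.3  -0.88]
tool axes in case (cols) [[0.014, -1.0, 0.003], [0.011, 0.003, 1.0], [-1.0, -0.014, 0.011]]
[[([260.0, 308.0], 0.73)], [([319.0, 162.0], 0.39)], [([312.0, 177.0], 0.47)], [([356.0, 120.0], 0.91)]]
[[([233.0, 209.0], 0.58)], [], [], [([249.0, 134.0], 0.66)]]
[[([302.0, 203.0], 0.83)], [], [([297.0, 200.0], 0.84)], []]
b -0.2 [299. 166.] [232. 226.] [279. 164.]
b 0 [300. 165.] [229. 225.] [286. 163.]
b 0.4 [303. 164.] [224. 220.] [300. 166.]
b 0.8 [308. 163.] [221. 214.] [312. 174.]
b 1.2 [313. 163.] [221. 208.] [319. 185.]
b 1.4 [316. 163.] [222. 204.] [321. 192.]
b 1.57 [317. 163.] [224. 202.] [322. 198.]
```

View pics/k.png

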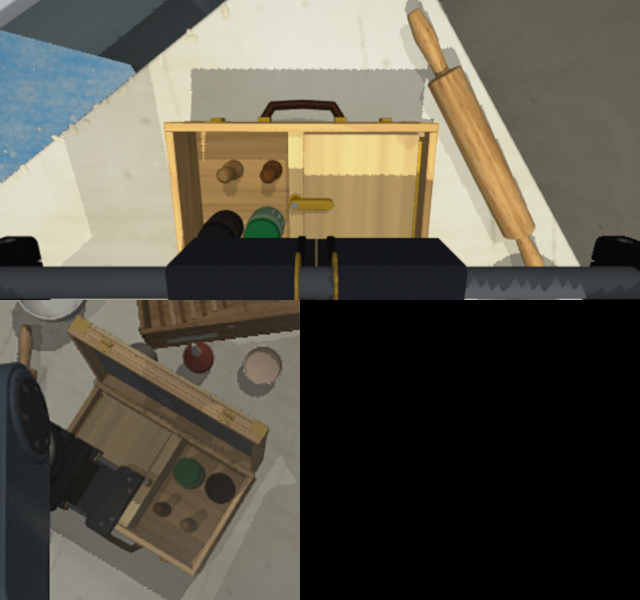

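Call:
jog_arm --moves '[[[0,-35,-3,0,0,0,255],[0,-35,-3,0,0,0,255],[0,-35,-3,0,0,0,255],[0,-35,-3,0,0,0,255],[0,-35,-3,0,0,0,255],[0,-37,-3,0,0,0,255],[0,0,0,0,0,0,255],[0,0,0,0,0,0,255]]]'

```text
time_s: 17.6
tcp_pos: [0.6862, 0.0873, 0.279]
tool_rot: [-0.358, 0.61, 0.358, 0.61]
contact_force: [-0.8, -0.6, -0.6]
gripper_width: 0.0002
```

```bash
python3 -c "
from h import *
where()
s=read_camera('side');t=read_camera('top')
e=[tip_of('lid_edge',p)[0]['position'] for p in(s,t)];print(e,tri(s,e[0],t,e[1]))
W=R.from_euler('z',POSE[2]).as_matrix();print('case',W.T@(tri(s,e[0],t,e[1])[0]-[POSE[0],POSE[1],0]),[Xl((-190,0,28),a) for a in(1.6,1.67,1.74)])"
```

```text
t 17.6 tcp [0.6862 0.0873 0.279 ] case mm [179.5   0.  279. ] F case [-0.4 -0.9 -0.6] j [-0.03  0.55  1.14  0.    1.45 -1.1 ]
tool axes in case (cols) [[-0.001, -1.0, 0.005], [-0.0, 0.005, 1.0], [-1.0, 0.001, -0.0]]
[[343.7, 175.9], [262.0, 242.3]] (array([0.53341067, 0.10748617, 0.092753  ]), np.float64(0.17400425452474297))
case [ 0.0359839  -0.05611331  0.092753  ] [[np.float64(128.53597012240704), 0, np.float64(274.10139795344986)], [np.float64(141.68013074844336), 0, np.float64(271.29268743916987)], [np.float64(154.59565211772014), 0, np.float64(267.57151543618096)]]
```

Call:
jog_arm --moves '[[[31,0,0,0,0,0,255],[30,0,0,0,0,0,255],[0,0,0,0,0,0,255],[0,15,0,0,0,0,255],[0,15,0,0,0,0,255],[0,11,0,0,0,0,255],[0,11,0,0,0,0,255],[0,11,-1,0,0,0,255],[0,12,-1,0,0,0,255],[0,0,0,0,0,0,255]]]'

```text
time_s: 18.63
tcp_pos: [0.6166, 0.1255, 0.2205]
tool_rot: [-0.359, 0.609, 0.36, 0.609]
contact_force: [-0.2, -0.4, 0.1]
gripper_width: 0.0002
```

```bash
cat > lid.py <<'E'
from h import *
where()
s=read_camera('side');t=read_camera('top')
for p in(s,t):print([[(np.round(x['position']).tolist(),round(x['confidence'],2)) for x in tip_of(n,p)[:2]] for n in('lid_edge','case','slip_trailer','bisque_dish')])
for a in(1.67,1.4,1.2,1,.8,.6,.4,.2,0):
  X=C(POSE)(np.array(Xl((-190,0,28),a))/1000);print(a,np.round(proj(s,X)),np.round(proj(t,X)))
E
python3 lid.py
```

```text
t 18.6333 tcp [0.6166 0.1255 0.2205] case mm [ 1.001e+02 -2.000e-01  2.205e+02] F case [ 0.  -0.5  0.1] j [ 0.02  0.51  1.39  0.    1.24 -1.04]
tool axes in case (cols) [[-0.001, -1.0, 0.001], [0.001, 0.001, 1.0], [-1.0, 0.001, 0.001]]
[[([340.0, 114.0], 0.71)], [([310.0, 196.0], 0.83)], [([388.0, 208.0], 0.84), ([381.0, 192.0], 0.34)], [([384.0, 224.0], 0.69), ([338.0, 111.0], 0.64)]]
[[], [([239.0, 210.0], 0.95), ([275.0, 130.0], 0.33)], [([289.0, 216.0], 0.67), ([273.0, 130.0], 0.6)], [([312.0, 136.0], 0.97)]]
1.67 [357. 115.] [256. 137.]
1.4 [340. 111.] [241. 157.]
1.2 [328. 111.] [232. 174.]
1 [317. 114.] [223. 191.]
0.8 [308. 120.] [217. 206.]
0.6 [300. 127.] [213. 219.]
0.4 [294. 136.] [211. 230.]
0.2 [290. 146.] [211. 237.]
0 [288. 157.] [213. 241.]
```

Call:
jog_arm --moves '[[[0,14,0,0,0,0,255],[1,15,0,0,0,0,255],[4,16,0,0,0,0,255],[5,16,0,0,0,0,255],[8,15,0,0,0,0,255],[8,14,0,0,0,0,255],[11,13,0,0,0,0,255],[11,12,0,0,0,0,255],[13,11,0,0,0,0,255],[0,0,0,0,0,0,255]]]'

```text
time_s: 19.97
tcp_pos: [0.5045, 0.1852, 0.1562]
tool_rot: [-0.358, 0.611, 0.36, 0.607]
contact_force: [-0.5, -0.0, 0.1]
gripper_width: 0.0004
```

```bash
python3 lid.py | head -5
```

```text
t 19.9667 tcp [0.5045 0.1852 0.1562] case mm [-26.9  -2.  156.2] F case [-0.4 -0.3  0.1] j [ 0.14  0.46  1.69  0.    1.   -0.92]
tool axes in case (cols) [[-0.006, -1.0, 0.002], [-0.004, 0.002, 1.0], [-1.0, 0.006, -0.004]]
[[([298.0, 135.0], 0.78)], [([315.0, 195.0], 0.69)], [([388.0, 205.0], 0.57)], [([385.0, 223.0], 0.81)]]
[[], [([240.0, 212.0], 0.89)], [([275.0, 132.0], 0.53)], [([313.0, 136.0], 0.7)]]
1.67 [357. 115.] [256. 137.]
```

Lid at about 0.45. Continue to about z = 87.

Call:
jog_arm --moves '[[[13,9,0,0,0,0,255],[14,8,0,0,0,0,255],[13,6,0,0,0,0,255],[13,5,0,0,0,0,255],[10,3,0,0,0,0,255],[7,1,0,0,0,0,255],[0,0,0,0,0,0,255]]]'

```text
time_s: 21.05
tcp_pos: [0.4793, 0.2002, 0.0871]
tool_rot: [-0.358, 0.61, 0.359, 0.608]
contact_force: [0.0, -0.1, 0.7]
gripper_width: 0.0002
```

Call:
jog_arm --moves '[[[2,0,0,0,0,0,255],[1,0,0,0,0,0,255],[0,0,0,0,0,0,255],[0,0,0,0,0,0,255]]]'

```text
time_s: 21.38
tcp_pos: [0.4811, 0.2003, 0.0857]
tool_rot: [-0.359, 0.609, 0.358, 0.61]
contact_force: [-0.1, 0.2, 0.2]
gripper_width: 0.0006
```

```bash
python3 lid.py | head -4
```

```text
t 21.3833 tcp [0.4811 0.2003 0.0857] case mm [-54.7  -0.1  85.7] F case [-0.2  0.1  0.2] j [ 0.18  0.55  1.79 -0.    0.8  -0.88]
tool axes in case (cols) [[0.001, -1.0, 0.003], [0.001, 0.003, 1.0], [-1.0, -0.001, 0.001]]
[[([290.0, 157.0], 0.88), ([243.0, 287.0], 0.25)], [([312.0, 197.0], 0.73)], [([389.0, 207.0], 0.68), ([313.0, 198.0], 0.27)], [([384.0, 225.0], 0.58)]]
[[], [([241.0, 210.0], 0.7)], [([274.0, 130.0], 0.66)], [([310.0, 137.0], 0.68)]]
```

Call:
jog_arm --moves '[[[2,0,0,0,0,0,255],[2,0,0,0,0,0,255],[0,0,0,0,0,0,255],[0,0,0,0,0,0,255]]]'

```text
time_s: 22.22
tcp_pos: [0.4807, 0.2004, 0.0849]
tool_rot: [-0.359, 0.609, 0.358, 0.61]
contact_force: [-6.2, -2.4, 27.7]
gripper_width: 0.0003
```

Call:
jog_arm --moves '[[[-30,0,0,0,0,0,255],[-40,0,0,0,0,0,255],[-40,0,0,0,0,0,255],[-40,0,0,0,0,0,255],[0,0,0,0,0,0,255],[0,0,0,0,0,0,255],[0,0,0,0,0,0,255]]]'

```text
time_s: 22.8
tcp_pos: [0.4797, 0.2002, 0.2308]
tool_rot: [-0.359, 0.61, 0.359, 0.609]
contact_force: [-0.2, 0.3, -0.2]
gripper_width: 0.0002
```

```bash
python3 lid.py; python3 -c "
from h import *
t=read_camera('top');s=read_camera('side')
e=tip_of('lid_edge',s)[0]['position'];print(e,[proj(s,C(POSE)(np.array(Xl((-190,0,28),a))/1000)) for a in(0,.05,.1)])
for n in('brush','tile_a','clay_ball'):print(n,[x['position'] for x in tip_of(n,t)[:2]])"
```

```text
t 22.8 tcp [0.4797 0.2002 0.2308] case mm [-55.9  -0.8 230.8] F case [-0.3  0.2 -0.2] j [ 0.18  0.34  1.65  0.    1.15 -0.88]
tool axes in case (cols) [[-0.001, -1.0, 0.003], [-0.001, 0.003, 1.0], [-1.0, 0.001, -0.001]]
[[([292.0, 160.0], 0.81)], [([342.0, 175.0], 0.34)], [([388.0, 208.0], 0.82)], [([386.0, 223.0], 0.91)]]
[[], [([238.0, 210.0], 0.79)], [([275.0, 130.0], 0.83)], [([312.0, 137.0], 0.82), ([420.0, 268.0], 0.64)]]
1.67 [357. 115.] [256. 137.]
1.4 [340. 111.] [241. 157.]
1.2 [328. 111.] [232. 174.]
1 [317. 114.] [223. 191.]
0.8 [308. 120.] [217. 206.]
0.6 [300. 127.] [213. 219.]
0.4 [294. 136.] [211. 230.]
0.2 [290. 146.] [211. 237.]
0 [288. 157.] [213. 241.]
[291.1, 159.7] [[np.float64(287.90716803590925), np.float64(156.6039049268078)], [np.float64(288.18830452315075), np.float64(153.84766875709482)], [np.float64(288.5957896423081), np.float64(151.12130315092406)]]
brush [[440.8, 246.4], [273.7, 130.6]]
tile_a [[410.2, 201.6], [414.3, 267.2]]
clay_ball [[234.6, 133.7]]
```

Lid edge reads at the shut position, everything else is where it was, and the arm is clear.

```bash
python3 -c "
from cell import r
print(r.job_done())"
```

```text
the job is handed in; nothing more can be done
None
```

I closed the case with shut fingertips in the required order: flap folded down, brass button turned across it, then the lid swung over and pressed shut. I handed the job in at about 23 s; it reports no verdict.

- **Flap:** pressed against its stop with 28 N, and the wrist picture taken before the lid was moved showed it lying flat.
- **Button:** pushed against its stop with about 9 N, and the same picture showed it lying fully across the flap. With the lid shut, neither the flap nor the button could be seen again.
- **Lid:** it held firm at 28 N with the tip at about 113 mm, the shut height. In the side camera the lid edge read (291, 160), against (288, 157) expected when shut.
- **Case and surroundings:** at the end the case, slip trailer, bisque dish, brush and clay ball read within a few pixels of their first positions, and so did both tile spots. I did not look at the jars and stamps again after shutting the lid. The fingertips stayed above them.
- **Disagreements:**
  - The shut fingertips end about 28 mm short of the reported TCP. Because of this, my first flap push came down on the flap's top edge with 17 N. I corrected for the offset and saw no harm from it.
  - Some detections were plainly wrong, mostly when the gripper hid the part: the lid edge from above, for example. I ignored those.

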